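# Slide the loose engine valve into the empty slotted stand

### The arm

A 6-joint arm with a two-finger parallel gripper is mounted at the origin on a cart in front of the work surface, level with it; the furniture and walls round the work are solid. World frame = base frame: x ahead of the robot, y to its left, z up, the work surface at z = 0. Lengths are in m, angles in rad, forces in N, time in s.
With the tool pointing down it reaches from about 0.35 to 0.775 m from the base axis. Payload 5.5 kg.
Tool frame: the origin (TCP) lies at the very end of the fingers, on their centre line; the grasp point (between the pads) lies env.pinch_z behind it (env.pinch_z is the distance from the TCP to the grasp point, in m); z points along the fingers, y is the line along which they close (so a half turn about z gives the same grasp; the last joint's range is limited). The gripper opens to 85 mm and grips with 20 to 120 N. Pads are 22 mm wide; open, the fingers measure 114 mm over their backs; the gripper's body (76 mm by 85 mm) begins 54 mm behind the grasp point. The pads swing forward as they close: fully open they stand 13 mm farther back than shut.
Start: joints at [1.187, 0.313, 0.046, 1.304, 0, 1.431], TCP at [0.139, 0.558, 0.206] pointing down, gripper open.
Joint ranges: [-2.76, 2.76], [-0.86, 1.69], [-1.03, 1.26], [-2.2, 2.34], [-1.47, 1.5], [-3.14, 3.14]. Speed limits (rad/s): [2.57, 2.57, 3.14, 3.14, 3.14, 3.14].

### API

Orientations are given as a unit quaternion [w, x, y, z].
In Python, from workcell import env, eyes gives the robot as it stands.
- The arm moves only by the shell command python3 -m jog 'ROWS' [FORCE]. ROWS is JSON, one flat list of numbers, 7 for each row, row after row: the shift along the world's x, y, z as a fraction of full scale, then the turn, a rotation vector about the world's x, y, z as a fraction of full scale, then the opening, from -1 (shut) to 1 (fully open), so that 0 is half open. A call has 1 to 12 rows; each row is the pose to reach, as a shift and turn from the pose commanded when the call began, turning the shorter way round; what a row does not reach only later rows make up. Full scale, the value 1, is 20 cm for a shift and pi rad for a turn. A row lasts 1/12 s, in which the tool goes at most 41.7 mm and 7.16 degrees, less where a joint would pass 70% of its speed; a pose out of reach is approached as far as the arm can. A call with a number of a shift or a turn outside -1 to 1 is refused whole. A call with a gripper value outside its range is refused whole. The fingers move at their own pace and stop on an object; FORCE is the grip in N (left out, the last holds). Time passes only in rows, so rows that repeat a pose let the fingers close. It gives the time, the measured TCP pose, the force, the opening and the grip force at its end, in the units of the state.
- env.get_state(): the state, without advancing time (a new reading comes with each control period).
- eyes.read_camera(name): name is "side" or "top" or "wrist"; returns (picture, depth): 480x640x3 uint8, red, green, blue; 480x640 float32, m along the optical axis (not along the pixel's ray), 0 where there is no reading.
- eyes.calibration(name): a dict with "fx", "fy", "cx", "cy" (pixels), "R" (3x3) and "t" (3): a world point X has camera coordinates R X + t; the wrist camera has in their place "tool_from_camera" (4x4, takes a point from camera to tool coordinates, whose origin is the TCP and whose axes are the flange's). Camera axes: x right, y down, z forward; pixel columns grow to the right and rows downward; lengths in m; the calibration is good to about 2 mm. A picture is of the moment at which its call begins: read the wrist's pose just before it. calibration takes no time and is no camera call.
- env.hand_in(): hands the job in; it is judged then, once.
The state is a dict: "clock": time; "joint_pos": joint angles; "qvel": joint speeds; "tau": joint torques, N m; "tcp_pos": TCP position; "orientation": TCP orientation; "wrist_force": force on the tool from outside, world axes, zero at the start; "ft_torque": the same for the moment, N m; "finger_gap": finger opening in m; "grip_force": force on a finger pad.
Only numpy, scipy, OpenCV 4.12 (cv2) and the standard library are available. Lean on these libraries where they do the work, as an engineer would, in place of code of your own. Each camera call takes 0.05 s, during which the arm holds its last target. There are 200 camera calls.

### The job

Take the engine valve that stands loose on the bench and slide it sideways into the empty slotted stand, its head under the plate and its stem fully home in the slot. Leave it standing upright there, and leave the valve that is already in the other stand where it is.

Things in the scene. Friction and masses are not known exactly. Their poses are not given: they have to be found in the camera images.
- valve: the loose steel poppet valve, standing upright on its disc head on the open bench: 145 mm tall, head 36 mm across at the bottom, tapering to the stem within the lowest 22 mm, stem 8 mm across from there to the top, 60 to 100 g. Grip the stem. Origin: centre of the head's underside; z runs up the stem.
- empty_stand: the empty one of two like stands, yellow plate on grey cheeks, fixed to the bench (may swap sides, turned a little). Level plate, underside 40 mm, top 46 mm above the bench, x = -40 to +50 mm, cheeks 71 mm apart inside; 122 mm wide over the feet. Front (-x, roughly towards the robot) open, bench bare below the plate. Origin: on the bench under the plate; x into the slot, y across it, z up.
- empty_stand_home (a point): point on the bench in the empty stand, x = +11 mm, y = 0: where the valve's origin lies when its stem touches the slot's closed end. Same axes as the stand. The slot in the plate runs along y = 0, 22 mm wide, from a flared front mouth (48 mm wide at x = -40 mm, narrowing to the slot at x = -20 mm) to its closed end at x = +15 mm; the valve's head passes under the plate, its stem through the slot.
- held_valve: a second like valve (36 mm head, 145 mm tall) that already stands in the other stand; leave it there. Origin: centre of the head's underside.
Mind the look-alikes: they are no part of the job. Leave any brown look-alike of the empty_stand alone. Leave any pink look-alike of the valve alone.

How it is judged:
At the end, for the whole second after the job is handed in: The valve stands at rest and upright (within 7 degrees) on the bench in the empty stand, its head under the plate and its stem in the slot, within 16 mm of touching the slot's closed end and within 12 mm of the slot's middle line; the other valve is still in the other stand (x of valve in the frame of empty_stand_home between -0.016 and 0.006 m and y of valve in the frame of empty_stand_home between -0.012 and 0.012 m and z of valve in the frame of empty_stand_home below 0.004 m and angle between valve's own z axis and vertical below 0.12 rad and linear speed of valve below 0.02 m/s and horizontal distance between held_valve and empty_stand above 0.1 m).
It fails at once if the valve already in the other stand is moved more than 15 mm or tipped more than 30 degrees (distance of held_valve from where it was at the start of the episode above 0.015 m or angle between held_valve's own z axis and vertical above 0.52 rad).
It also fails if it takes over 35 s, if anything falls off the work surface, if the arm or the gripper's body presses on something with over 40 N, if the wrist force passes 120 N, or if a joint passes its speed limit or range.

## Working session

There is one attempt and no reset: what is moved stays moved. The work goes in short steps, Python scripts to look and compute and a shell command to move; the robot and the scene stay as the last step left them, time stands still between calls to the robot, and variables do not carry over. Pictures are saved under pics/ and viewed, at most 12 in all, crops included, and the job is handed in when it is done.

```bash
mkdir -p pics; python3 - <<'E'
from workcell import env, eyes
import cv2,numpy as np
s=env.get_state();print(s['clock'],s['tcp_pos'],s['orientation'],env.pinch_z,s['finger_gap'])
for n in ['top','side']:
    p,d=eyes.read_camera(n);np.savez(f'{n}0.npz',p=p,d=d)
    cv2.imwrite(f'pics/{n}0.png',p[:,:,::-1]);c=eyes.calibration(n);print(n,c)
E
```

```text
0.0 [0.13858675 0.55746552 0.20461408] [-2.40065636e-04  1.21609526e-01  9.92577598e-01 -8.81406124e-04] 0.0187 0.08570976145758298
top {'fx': 598.226310047942, 'fy': 598.226310047942, 'cx': 314.50488982716166, 'cy': 235.83069871152398, 'R': array([[ 0.02680419, -0.99954313,  0.01396628],
       [-0.99001625, -0.02847759, -0.13804655],
       [ 0.13838121, -0.01012662, -0.99032727]]), 't': array([-0.00913386,  0.49512301,  1.27689092])}
side {'fx': 488.05911382328253, 'fy': 488.05911382328253, 'cx': 318.7710629928811, 'cy': 239.3121533590617, 'R': array([[-0.99801116,  0.06177957,  0.01253002],
       [ 0.02722523,  0.60170709, -0.79825269],
       [-0.05685511, -0.79632397, -0.60219236]]), 't': array([0.51000868, 0.03677827, 0.92930217])}
```

View pics/top0.png

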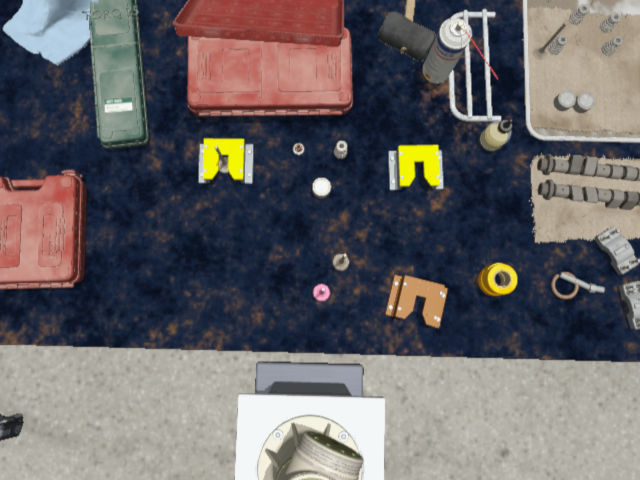

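View pics/side0.png

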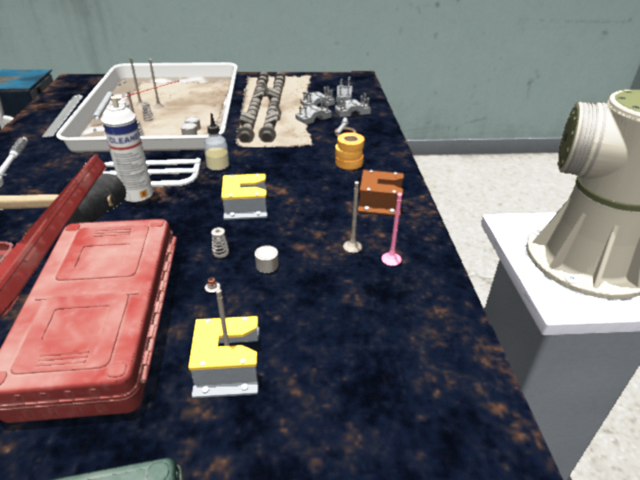

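The top view shows the loose valve's head at about (341,264), the pink look-alike at (321,293), the empty yellow stand at (419,166), and the held valve in the stand at (225,160). The brown look-alike stand is at (418,300).

```bash
cat > h.py <<'E'
import numpy as np,cv2
from workcell import env,eyes
def ray(n,u,v,z):
    c=eyes.calibration(n);R,t=c['R'],c['t']
    d=R.T@np.array([(u-c['cx'])/c['fx'],(v-c['cy'])/c['fy'],1]);o=-R.T@t
    return o+d*(z-o[2])/d[2]
E
python3 - <<'E'
from h import *
p=np.load('top0.npz')['p'];hsv=cv2.cvtColor(p,cv2.COLOR_RGB2HSV)
m=cv2.inRange(hsv,(25,150,120),(35,255,255))
cs,_=cv2.findContours(m,0,1)
for c in cs:
    if cv2.contourArea(c)<300: continue
    print(cv2.boundingRect(c),cv2.contourArea(c))
    if 350<c[:,0,0].mean()<470:
        a=cv2.approxPolyDP(c,1.8,True)[:,0]
        for q in a: print(q,ray('top',*q,.046).round(4))
T=np.hstack([cv2.resize(p[y:y+60,x:x+80],None,fx=5,fy=5,interpolation=0) for x,y in((380,135),(300,235))])
cv2.imwrite('pics/crop1.png',T[:,:,::-1])
p=np.load('side0.npz')['p']
T=np.hstack([cv2.resize(p[y:y+100,x:x+100],None,fx=4,fy=4,interpolation=0) for x,y in((200,150),(310,165))])
cv2.imwrite('pics/crop2.png',T[:,:,::-1])
E
```

```text
(488, 263, 30, 31) 654.5
(398, 145, 42, 41) 1212.0
[398 146] [ 0.7005 -0.1754  0.046 ]
[398 152] [ 0.6867 -0.1755  0.046 ]
[403 152] [ 0.6871 -0.1867  0.046 ]
[401 156] [ 0.6778 -0.1823  0.046 ]
[398 154] [ 0.6822 -0.1756  0.046 ]
[399 176] [ 0.6322 -0.1782  0.046 ]
[404 176] [ 0.6326 -0.1892  0.046 ]
[403 179] [ 0.6257 -0.187   0.046 ]
[399 178] [ 0.6277 -0.1782  0.046 ]
[400 185] [ 0.612  -0.1805  0.046 ]
[410 184] [ 0.6149 -0.2026  0.046 ]
[414 177] [ 0.631  -0.2113  0.046 ]
[415 161] [ 0.6674 -0.2134  0.046 ]
[424 163] [ 0.6634 -0.2334  0.046 ]
[424 176] [ 0.6339 -0.2335  0.046 ]
[430 185] [ 0.614  -0.2468  0.046 ]
[439 184] [ 0.6168 -0.2667  0.046 ]
[435 177] [ 0.6324 -0.2578  0.046 ]
[438 174] [ 0.6394 -0.2645  0.046 ]
[437 155] [ 0.6826 -0.2623  0.046 ]
[434 154] [ 0.6846 -0.2557  0.046 ]
[438 145] [ 0.7055 -0.2646  0.046 ]
(203, 138, 41, 42) 1193.5
```

View pics/crop1.png

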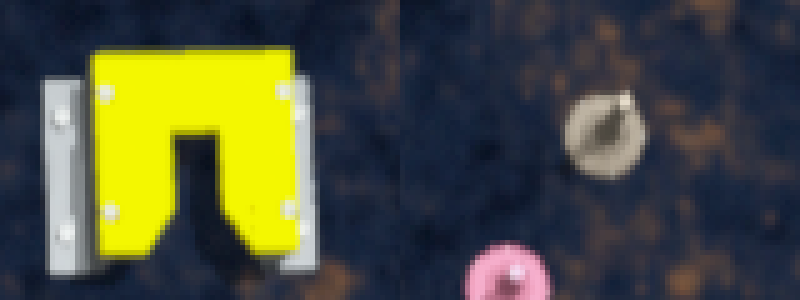

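View pics/crop2.png

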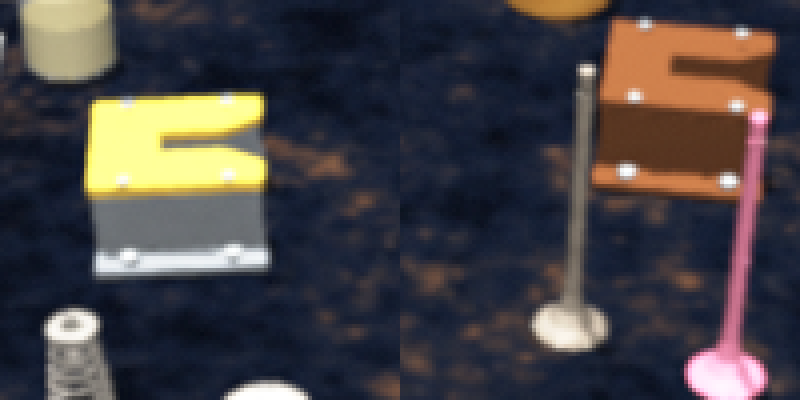

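```bash
python3 - <<'E'
from h import *
for n,u,v,z in (('top',345.4,254.6,.145),('top',341,262.2,.004),('side',356.8,182.5,.145),('side',352.5,246.5,.004),('top',321,293,.004)): print(n,z,ray(n,u,v,z).round(4))
from scipy.spatial.transform import Rotation as R
s=env.get_state();print(R.from_quat(s['orientation'],scalar_first=True).as_matrix().round(3))
print(eyes.calibration('wrist'))
# other tall things on the route
for u,v in((225,160),(418,300),(321,187),(340,150),(298,148)):print(ray('top',u,v,.03).round(3))
E
```

```text
top 0.145 [ 0.4437 -0.057   0.145 ]
top 0.004 [ 0.4418 -0.0564  0.004 ]
side 0.145 [ 0.4422 -0.0553  0.145 ]
side 0.004 [ 0.4425 -0.0527  0.004 ]
top 0.004 [ 0.3721 -0.0135  0.004 ]
[[-0.97   0.241 -0.001]
 [ 0.241  0.97  -0.001]
 [ 0.    -0.002 -1.   ]]
{'fx': 387.58580427735257, 'fy': 387.58580427735257, 'cx': 318.16267586400045, 'cy': 230.6122945566251, 'tool_from_camera': array([[ 1.78615772e-04, -9.44291198e-01, -3.29111079e-01,
         8.44275059e-02],
       [ 9.99999713e-01,  4.11092581e-04, -6.36792249e-04,
        -1.92242595e-04],
       [ 7.36612439e-04, -3.29110871e-01,  9.44291000e-01,
        -1.69709349e-01],
       [ 0.00000000e+00,  0.00000000e+00,  0.00000000e+00,
         1.00000000e+00]])}
[0.661 0.209 0.03 ]
[ 0.362 -0.224  0.03 ]
[ 0.606 -0.007  0.03 ]
[ 0.692 -0.047  0.03 ]
[0.694 0.047 0.03 ]
```

Top and side views agree that the valve is at (0.4425,-0.055). The stand's home point is about (0.664,-0.2235), turned about +3°, with the slot mouth front at x≈0.613. The crops confirm the open slot at top pixels 415–424 and a clean, upright stem. I'll move above the valve.

```bash
python3 -m jog '[0.5,-1,0,0,0,0,1, 0.5,-1,0,0,0,0,1, 0.5,-1,0,0,0,0,1, 0.5,-1,0,0,0,0,1, 0.5,-1,0,0,0,0,1, 0.5,-1,0,0,0,0,1]'
python3 -m jog '[0.5,-1,0,0,0,0,1, 0.5,-1,0,0,0,0,1, 0.5,-1,0,0,0,0,1, 0.5,-1,0,0,0,0,1, 0.5,-1,0,0,0,0,1, 0.5,-1,0,0,0,0,1]'
```

```text
clock: 0.6
tcp_pos: [0.2393, 0.354, 0.2052]
orientation: [-0.0, 0.123, 0.992, -0.001]
wrist_force: [-1.0, 0.1, 0.9]
finger_gap: 0.0851
grip_force: 0.0
clock: 1.1
tcp_pos: [0.3403, 0.1543, 0.2054]
orientation: [0.0, 0.124, 0.992, -0.001]
wrist_force: [1.5, 1.0, 0.6]
finger_gap: 0.085
grip_force: 0.0
```

```bash
python3 -m jog '[0.5,-1,0,0,0,0,1, 0.5,-1,0,0,0,0,1, 0.5,-1,0,0,0,0,1, 0.5,-1,0,0,0,0,1, 0.5,-1,0,0,0,0,1, 0.5,-1,0,0,0,0,1, 0.5,-1,0,0,0,0,1, 0.5,-1,0,0,0,0,1]'
python3 - <<'E'
from h import *
s=env.get_state();print(s['tcp_pos'],s['orientation'])
p,d=eyes.read_camera('wrist');np.savez('w1.npz',p=p,d=d,t=s['tcp_pos'],q=s['orientation'])
cv2.imwrite('pics/w1.png',p[:,:,::-1])
E
```

```text
clock: 1.77
tcp_pos: [0.4385, -0.0426, 0.2049]
orientation: [-0.001, 0.123, 0.992, 0.0]
wrist_force: [-0.7, -0.4, 0.3]
finger_gap: 0.0856
grip_force: 0.0
[ 0.43845396 -0.04256259  0.20489477] [-8.76528567e-04  1.22780198e-01  9.92433440e-01  3.47816609e-04]
```

View pics/w1.png

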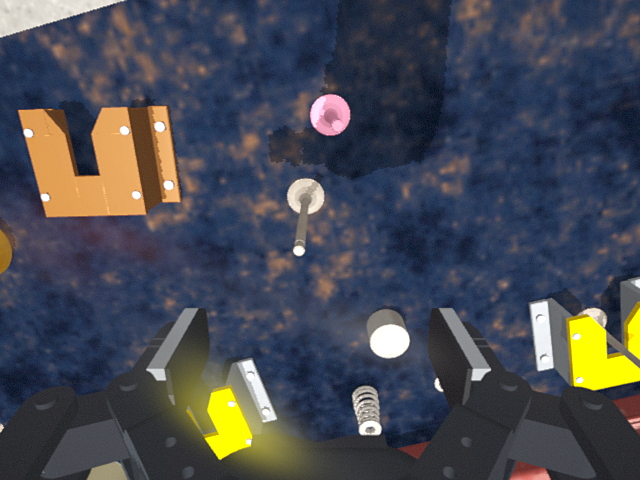

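The wrist view shows the loose valve's stem tip at about (299,250) and its head at (306,196). Pink is at (330,115), and both fingers are clear.

```bash
cat >> h.py <<'E'
from scipy.spatial.transform import Rotation as Ro
def wray(t,q,u,v,z):
    c=eyes.calibration('wrist');T=c['tool_from_camera'];A=Ro.from_quat(q,scalar_first=True).as_matrix()
    o=A@T[:3,3]+t;d=A@T[:3,:3]@np.array([(u-c['cx'])/c['fx'],(v-c['cy'])/c['fy'],1])
    return o+d*(z-o[2])/d[2]
E
python3 - <<'E'
from h import *
f=np.load('w1.npz')
for u,v,z in((299,250,.145),(306,196,.004),(330,115,.004)):print(wray(f['t'],f['q'],u,v,z).round(4))
E
```

```text
[ 0.4437 -0.0568  0.145 ]
[ 0.4436 -0.0565  0.004 ]
[ 0.3751 -0.0158  0.004 ]
```

```bash
python3 -m jog '[0.025,-0.07,0,0,0,0,1, 0.025,-0.07,0,0,0,0,1, 0.025,-0.07,-0.2,0,0,0,1, 0.025,-0.07,-0.35,0,0,0,1, 0.025,-0.07,-0.5,0,0,0,1, 0.025,-0.07,-0.585,0,0,0,1, 0.025,-0.07,-0.585,0,0,0,1, 0.025,-0.07,-0.585,0,0,0,1]'
python3 -m jog '[0,0,0,0,0,0,-1, 0,0,0,0,0,0,-1, 0,0,0,0,0,0,-1, 0,0,0,0,0,0,-1, 0,0,0,0,0,0,-1, 0,0,0,0,0,0,-1, 0,0,0,0,0,0,-1, 0,0,0,0,0,0,-1, 0,0,0,0,0,0,-1, 0,0,0,0,0,0,-1, 0,0,0,0,0,0,-1, 0,0,0,0,0,0,-1]' 50
```

```text
clock: 2.48
tcp_pos: [0.4425, -0.0544, 0.0883]
orientation: [-0.001, 0.121, 0.993, 0.0]
wrist_force: [0.3, -0.4, -0.2]
finger_gap: 0.0856
grip_force: 0.0
clock: 3.48
tcp_pos: [0.4441, -0.0562, 0.0889]
orientation: [0.0, 0.122, 0.993, -0.0]
wrist_force: [-0.1, -1.0, 5.9]
finger_gap: 0.0052
grip_force: 49.2
```

```bash
python3 -m jog '[0,0,0.03,0,0,0,-1, 0,0,0.03,0,0,0,-1, 0,0,0.03,0,0,0,-1]'
python3 - <<'E'
from h import *
a,_=eyes.read_camera('side');b,_=eyes.read_camera('wrist')
cv2.imwrite('pics/g1.png',np.hstack([cv2.resize(a[130:290,290:430],(420,480)),b[:420:,120:500][:, :]if 0 else cv2.resize(b,(380,480))])[:,:,::-1])
E
```

```text
clock: 3.73
tcp_pos: [0.4437, -0.0557, 0.0944]
orientation: [-0.0, 0.122, 0.993, 0.0]
wrist_force: [0.1, 0.4, -0.7]
finger_gap: 0.005
grip_force: 48.9
```

View pics/g1.png

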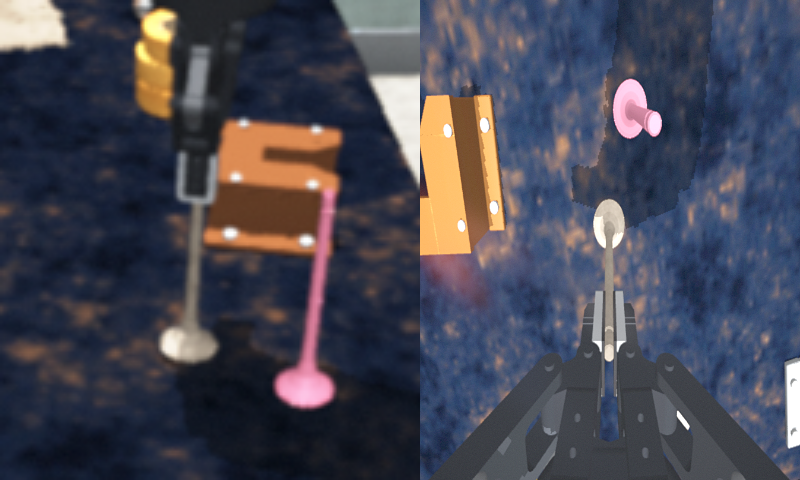

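The picture shows the stem gripped between the pads, with the valve hanging upright and its head just clear of the bench. I'll carry it to a point in front of the slot.

```bash
python3 -m jog '[0.07,-0.11,0,0,0,0,-1, 0.18,-0.28,0,0,0,0,-1, 0.29,-0.45,0,0,0,0,-1, 0.4,-0.62,0,0,0,0,-1, 0.5,-0.78,0,0,0,0,-1, 0.555,-0.867,0,0,0,0,-1, 0.555,-0.867,0,0,0,0,-1, 0.555,-0.867,0,0,0,0,-1]'
python3 - <<'E'
from h import *
s=env.get_state();print(s['tcp_pos'],s['orientation'])
b,_=eyes.read_camera('top');p,_=eyes.read_camera('side')
np.savez('c2.npz',b=b,p=p)
cv2.imwrite('pics/c2.png',np.hstack([cv2.resize(b[130:230,370:470],(400,400)),cv2.resize(p[120:240,190:310],(400,400))])[:,:,::-1])
E
```

```text
clock: 4.5
tcp_pos: [0.5546, -0.23, 0.0934]
orientation: [-0.001, 0.122, 0.992, 0.001]
wrist_force: [-0.2, 0.3, -1.2]
finger_gap: 0.0053
grip_force: 48.9
[ 0.5546391  -0.23004939  0.09339589] [-7.35306657e-04  1.22371108e-01  9.92484001e-01  5.28414431e-04]
```

View pics/c2.png

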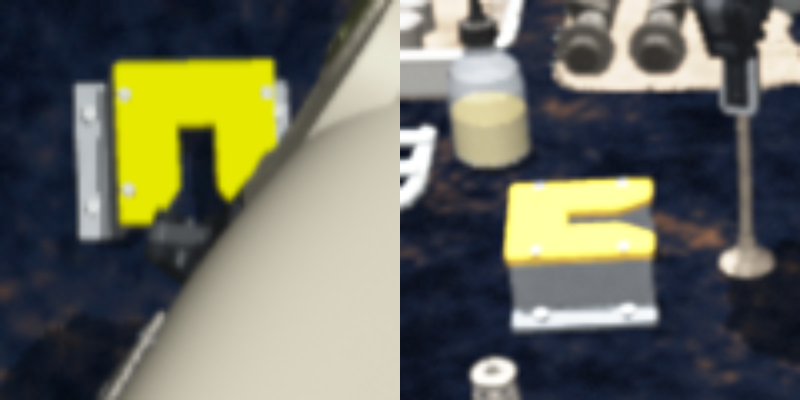

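The valve hangs in front of the mouth, in line with the slot. I'll slide it in.

```bash
python3 -m jog '[0.08,0.004,0,0,0,0,-1, 0.16,0.009,0,0,0,0,-1, 0.22,0.012,0,0,0,0,-1, 0.28,0.016,0,0,0,0,-1, 0.34,0.019,0,0,0,0,-1, 0.4,0.022,0,0,0,0,-1, 0.4,0.022,0,0,0,0,-1]'
python3 - <<'E'
from h import *
p,_=eyes.read_camera('side');b,_=eyes.read_camera('wrist')
cv2.imwrite('pics/c3.png',np.hstack([cv2.resize(p[120:240,190:310],(400,400)),cv2.resize(b[120:440,160:480],(400,400))])[:,:,::-1])
E
```

```text
clock: 5.18
tcp_pos: [0.636, -0.2231, 0.0946]
orientation: [0.0, 0.12, 0.993, 0.0]
wrist_force: [0.0, 0.2, -0.7]
finger_gap: 0.0053
grip_force: 48.9
```

View pics/c3.png

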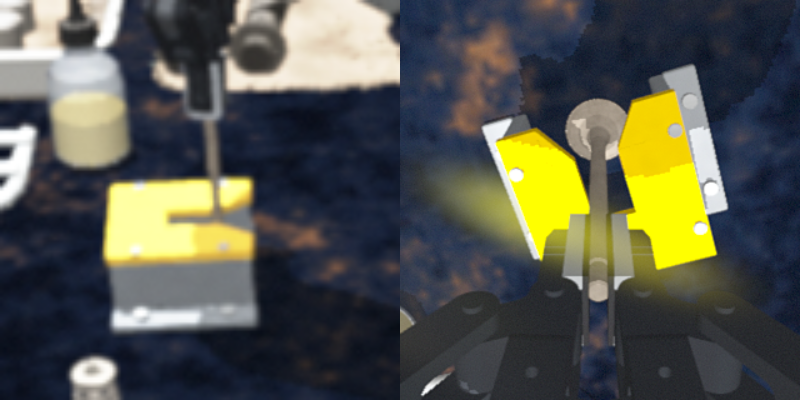

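The stem is inside the slot with the head under the plate, and there is no contact force. I'll continue until it is nearly home.

```bash
python3 -m jog '[0.03,0.002,0,0,0,0,-1, 0.06,0.003,0,0,0,0,-1, 0.09,0.005,0,0,0,0,-1, 0.11,0.006,0,0,0,0,-1, 0.125,0.007,0,0,0,0,-1, 0.125,0.007,0,0,0,0,-1, 0.125,0.007,0,0,0,0,-1]'
python3 - <<'E'
from h import *
p,_=eyes.read_camera('side');b,_=eyes.read_camera('wrist')
cv2.imwrite('pics/c4.png',np.hstack([cv2.resize(p[120:240,190:310],(400,400)),cv2.resize(b[80:400,160:480],(400,400))])[:,:,::-1])
E
```

```text
clock: 5.87
tcp_pos: [0.6599, -0.2236, 0.0943]
orientation: [-0.0, 0.122, 0.993, 0.0]
wrist_force: [0.4, 0.2, -1.0]
finger_gap: 0.005
grip_force: 48.9
```

View pics/c4.png

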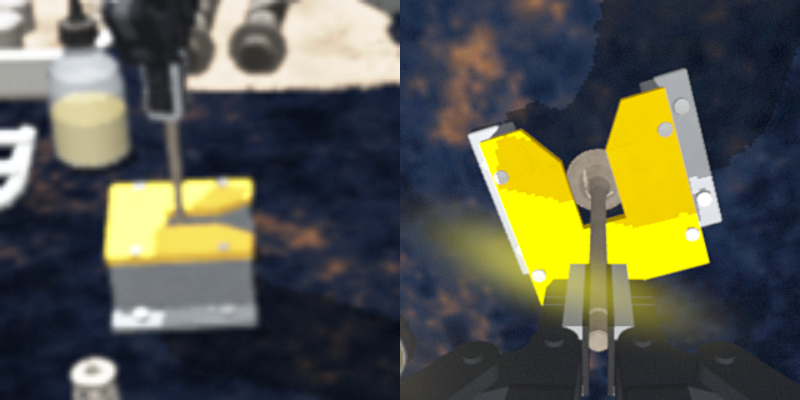

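It is about 3 mm short of the closed end, well within tolerance. I'll lower and release.

```bash
python3 -m jog '[0,0,-0.012,0,0,0,-1, 0,0,-0.022,0,0,0,-1, 0,0,-0.029,0,0,0,-1, 0,0,-0.029,0,0,0,-1, 0,0,-0.029,0,0,0,-1]'
python3 -m jog '[0,0,0,0,0,0,-0.7, 0,0,0,0,0,0,-0.5, 0,0,0,0,0,0,0, 0,0,0,0,0,0,1, 0,0,0,0,0,0,1, 0,0,0,0,0,0,1, 0,0,0,0,0,0,1, 0,0,0,0,0,0,1, 0,0,0,0,0,0,1, 0,0,0,0,0,0,1]'
python3 - <<'E'
from h import *
p,_=eyes.read_camera('side');s=env.get_state();b,_=eyes.read_camera('wrist')
np.savez('f.npz',b=b,t=s['tcp_pos'],q=s['orientation'])
cv2.imwrite('pics/c5.png',np.hstack([cv2.resize(p[120:240,190:310],(400,400)),cv2.resize(b[80:400,160:480],(400,400))])[:,:,::-1])
E
```

```text
clock: 6.38
tcp_pos: [0.6599, -0.2236, 0.089]
orientation: [0.0, 0.122, 0.993, -0.0]
wrist_force: [-0.6, -0.1, 0.6]
finger_gap: 0.0052
grip_force: 49.1
clock: 7.22
tcp_pos: [0.6598, -0.2236, 0.0887]
orientation: [0.0, 0.122, 0.993, 0.0]
wrist_force: [0.0, 0.3, -0.6]
finger_gap: 0.0852
grip_force: 0.0
```

View pics/c5.png

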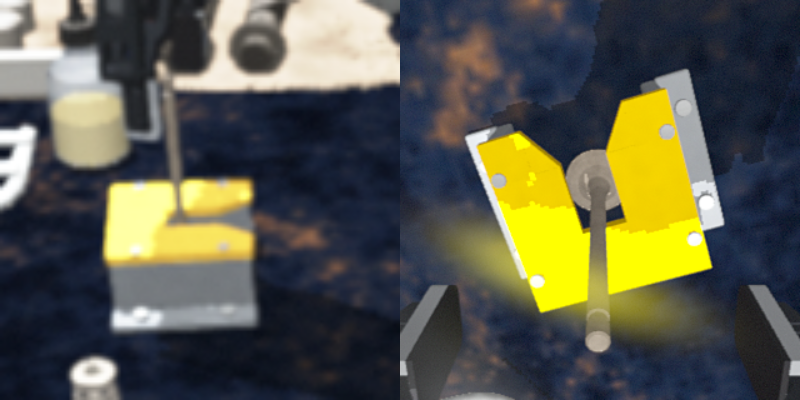

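Released, and the valve stands upright in the slot. I'll retract straight up, then verify numerically.

```bash
python3 -m jog '[0,0,0.15,0,0,0,1, 0,0,0.35,0,0,0,1, 0,0,0.55,0,0,0,1, 0,0,0.6,0,0,0,1, 0,0,0.6,0,0,0,1, 0,0,0.6,0,0,0,1]'
python3 - <<'E'
from h import *
f=np.load('f.npz')
for n,u,v,z in(('tip',318.4,352.8,.145),('head',314.4,225,.006),('slotend',324,257,.046)):print(n,wray(f['t'],f['q'],u,v,z).round(4))
s=env.get_state();b,_=eyes.read_camera('wrist')
cv2.imwrite('pics/c6.png',b[:,:,::-1]);np.savez('f2.npz',t=s['tcp_pos'],q=s['orientation'])
E
```

```text
clock: 7.82
tcp_pos: [0.6604, -0.2238, 0.2097]
orientation: [0.001, 0.122, 0.993, -0.0]
wrist_force: [0.1, 0.6, -0.6]
finger_gap: 0.0853
grip_force: 0.0
tip [ 0.66   -0.2238  0.145 ]
head [ 0.6586 -0.2263  0.006 ]
slotend [ 0.6666 -0.222   0.046 ]
```

View pics/c6.png

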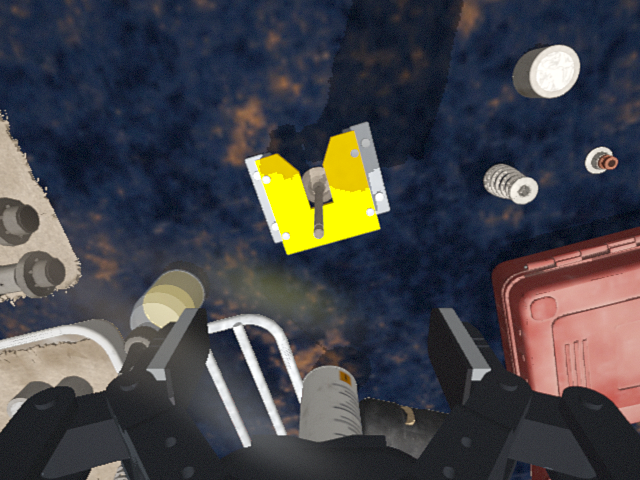

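The valve stands upright in the slot, with its tip at (318,233) and the gripper clear. The stem is about 3 mm from the closed end, so I'll hand in.

```bash
python3 -c "
from workcell import env
print(env.hand_in())"
```

```text
the job is handed in; nothing more can be done
None
```

The loose valve now stands upright in the empty stand, its stem about 3 mm short of the slot's closed end; I never approached the held valve, and the job was handed in at about 8 s of the 35 s allowed, but the hand-in returned no verdict.

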